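Transfer a wheel set from the supply rack to the kit rack

TASK

Move the four skate wheels from the wire supply rack to the kit rack, one by one, so that each stands upright, fully seated in the nest that is curved to its size and the row follows the order of the nests. Do not let a wheel fall onto the bench.

Things in the scene. Friction and masses are not known exactly. Their poses are not given: they have to be found in the camera images.
- wheel_64: Inline skate wheel, the smallest wheel: 64 mm in diameter, off-white tread, black core. Starts on edge in the steel wire supply rack, its centre 60 mm above the bench. Origin at its centre; y is the axle (level, along the row, places 80 mm apart); its turn about the axle means nothing. 24 mm wide over flat sides, to be pinched from above; the outer 11 mm taper to an 11 mm tread.
- wheel_76: Inline skate wheel, the second smallest wheel: 76 mm in diameter, off-white tread, black core. Starts on edge in the steel wire supply rack, its centre 67 mm above the bench. Origin at its centre; y is the axle (level, along the row, places 80 mm apart); its turn about the axle means nothing. 24 mm wide over flat sides, to be pinched from above; the outer 11 mm taper to an 11 mm tread.
- wheel_90: Inline skate wheel, the second largest wheel: 90 mm in diameter, off-white tread, black core. Starts on edge in the steel wire supply rack, its centre 75 mm above the bench. Origin at its centre; y is the axle (level, along the row, places 80 mm apart); its turn about the axle means nothing. 24 mm wide over flat sides, to be pinched from above; the outer 11 mm taper to an 11 mm tread.
- wheel_110: Inline skate wheel, the largest wheel: 110 mm in diameter, off-white tread, black core. Starts on edge in the steel wire supply rack, its centre 86 mm above the bench. Origin at its centre; y is the axle (level, along the row, places 80 mm apart); its turn about the axle means nothing. 24 mm wide over flat sides, to be pinched from above; the outer 11 mm taper to an 11 mm tread.
- nest_64: Grey nest for the 64 mm wheel, fixed on the kit rack's aluminium rail: its curved seat 45 mm long (57 outside), between 5 mm cheeks 28 mm apart. Origin: middle of its underside, 20 mm above the bench; x along the nest, y across the cheeks (the axle's way, along the row, nests 74 to 86 mm apart), z up. Above the origin: seat's lowest point 8 mm, cheek tops 22, seated wheel's centre 40.
- nest_76: Grey nest for the 76 mm wheel, fixed on the kit rack's aluminium rail: its curved seat 54 mm long (66 outside), between 5 mm cheeks 28 mm apart. Origin: middle of its underside, 20 mm above the bench; x along the nest, y across the cheeks (the axle's way, along the row, nests 74 to 86 mm apart), z up. Above the origin: seat's lowest point 8 mm, cheek tops 22, seated wheel's centre 46.
- nest_90: Grey nest for the 90 mm wheel, fixed on the kit rack's aluminium rail: its curved seat 64 mm long (76 outside), between 5 mm cheeks 28 mm apart. Origin: middle of its underside, 20 mm above the bench; x along the nest, y across the cheeks (the axle's way, along the row, nests 74 to 86 mm apart), z up. Above the origin: seat's lowest point 8 mm, cheek tops 22, seated wheel's centre 53.
- nest_110: Grey nest for the 110 mm wheel, fixed on the kit rack's aluminium rail: its curved seat 78 mm long (90 outside), between 5 mm cheeks 28 mm apart. Origin: middle of its underside, 20 mm above the bench; x along the nest, y across the cheeks (the axle's way, along the row, nests 74 to 86 mm apart), z up. Above the origin: seat's lowest point 8 mm, cheek tops 22, seated wheel's centre 63.
Things that resemble listed ones, but are neither listed nor needed, are in the scene too. Leave any green or pink look-alike of the wheel_76 alone.

How it is judged:
By the outcome, as a careful person would: the job done as asked, in the order asked, and still so for the second after the job is handed in, with the robot touching nothing.
It also fails if it takes over 96 s, if anything falls off the work surface, if the arm or the gripper's body presses on something with over 40 N, if the wrist force passes 120 N, or if a joint passes its speed limit or range.

ROBOT

A 7-joint arm with a two-finger parallel gripper is mounted at the origin on the work surface. World frame = base frame: x ahead of the robot, y to its left, z up, the work surface at z = 0. Lengths are in m, angles in rad, forces in N, time in s.
With the tool pointing down it reaches from about 0.35 to 0.9 m from the base axis. Payload 8.1 kg.
Tool frame: the origin (TCP) lies midway between the tips of the shut fingers; the grasp point (between the pads) lies env.grasp_offset behind it (env.grasp_offset is the distance from the TCP to the grasp point, in m); z points along the fingers, x is the direction in which the jaws open and shut, and the axes are right-handed (so a half turn about z gives the same grasp; the last joint's range is limited). The gripper opens to 85 mm and grips with 20 to 120 N. Pads are 22 mm wide; open, the fingers measure 114 mm over their backs; the gripper's body (76 mm by 85 mm) begins 54 mm behind the grasp point. The pads swing forward as they close: fully open they stand 13 mm farther back than shut.
Start: joints at [1.211, 0.434, 0.025, 1.573, -0.012, 1.134, -0.075], TCP at [0.159, -0.605, 0.231] pointing down, gripper open.
Joint ranges: [-2.62, 2.62], [-0.44, 2.09], [-1.27, 1.32], [0.08, 2.57], [-1.32, 4.46], [0.12, 2], [-2.74, 2.74]. Speed limits (rad/s): [2.22, 2.22, 3.01, 3.01, 3.14, 3.14, 3.14].

INTERFACE

Orientations are given as a unit quaternion [x, y, z, w].
In Python, from bench import env gives the robot as it stands. The module is installed in compiled form; this text tells all that it offers.
- The arm moves only by the tool jog_arm, never from a script. Its argument "deltas" is a list that holds one entry, the list of rows, each a list of 6 numbers: the shift along the world's x, y, z in cm, then the turn, a rotation vector about the world's x, y, z in degrees. In form: [[[tx, ty, tz, wx, wy, wz], ...]]. A call has 1 to 5 rows; each row is the pose to reach, as a shift and turn from the pose measured when the call began; what a row does not reach only later rows make up. A row lasts 1/8 s, in which the tool goes at most 62.5 mm and 10.7 degrees, less where a joint would pass 70% of its speed; a pose out of reach is approached as far as the arm can. A call with a gripper value outside its range is refused whole. "jaw" is the closure, from 0 (fully open) to 1 (shut), set as the call begins (left out, the last holds). The fingers move at their own pace and stop on an object; "squeeze" is the grip in N (left out, the last holds). Time passes only in rows, so rows that repeat a pose let the fingers close. It gives the time, the measured TCP pose, the force and the opening at its end, in the units of the state.
- env.sense(): the state, without advancing time (a new reading comes with each control period).
- env.snapshot(name): name is "side" or "top" or "wrist"; returns (picture, depth): 420x560x3 uint8, blue, green, red; 420x560 float32, m along the optical axis (not along the pixel's ray), 0 where there is no reading.
- env.camera_info(name): a dict with "vfov" (degrees; the focal length in pixels is half the picture's height over the tangent of half this angle, whatever the lens; pixels are square), "cx", "cy" (the principal point, pixels), "distortion" ([k1, k2, p1, p2, k3] as OpenCV has them; the pictures are not rectified), "extrinsics" (4x4, takes a point from world to camera coordinates). Camera axes: x right, y up, looking along -z (the intrinsics and any distortion apply to the point x, -y, -z); pixel columns grow to the right and rows downward; lengths in m; the calibration is good to about 2 mm. A picture is of the moment at which its call begins: read the wrist's pose just before it. camera_info takes no time and is no camera call; for the wrist camera it gives the pose at the moment of the call.
- env.sign_off(): hands the job in, once; it reports no verdict.
The state is a dict: "clock": time; "joint_pos": joint angles; "dq": joint speeds; "effort": joint torques, N m; "tool_pos": TCP position; "tool_rot": TCP orientation; "wrist_force": force on the tool from outside, world axes, zero at the start; "ft_torque": the same for the moment, N m; "opening": finger opening in m.
Only numpy, scipy, OpenCV 4.12 (cv2) and the standard library are available. Lean on these libraries where they do the work, as an engineer would, in place of code of your own. Each camera call takes 0.05 s, during which the arm holds its last target.

## Working session

There is one attempt and no reset: what is moved stays moved. The work goes in short steps, Python scripts to look and compute and a tool call to move; the robot and the scene stay as the last step left them, time stands still between calls to the robot, and variables do not carry over. Pictures are saved under pics/ and viewed, and the job is handed in when it is done.

Besides the shell and the picture viewer there is one more tool, called after "Emit:" as name(argument=value, ...), one argument or row to a line, values as JSON. jog_arm: Moves the arm, as the interface text tells. Its arguments: {"type":"object","properties":{"deltas":{"type":"array"},"jaw":{"type":"number"},"squeeze":{"type":"number"}},"required":["deltas"]}

```bash
mkdir -p pics
cat > h.py <<'E'
import numpy as np, cv2
from bench import env
def snap(cam,name):
    info=env.camera_info(cam); im,d=env.snapshot(cam)
    np.savez('pics/%s.npz'%name,im=im,d=d,E=info['extrinsics'],v=info['vfov'],c=[info['cx'],info['cy']],k=info['distortion'])
    cv2.imwrite('pics/%s.png'%name,im); return load(name)
class V: pass
def load(name):
    z=np.load('pics/%s.npz'%name); v=V(); v.im=z['im']; v.d=z['d']; v.E=z['E']
    f=v.im.shape[0]/2/np.tan(np.radians(float(z['v']))/2)
    v.K=np.array([[f,0,z['c'][0]],[0,f,z['c'][1]],[0,0,1]]); v.k=z['k']; return v
def ray(v,uv):
    p=cv2.undistortPoints(np.array(uv,float).reshape(-1,1,2),v.K,v.k).reshape(-1,2)
    dc=np.c_[p[:,0],-p[:,1],-np.ones(len(p))]
    R=v.E[:3,:3]; return -R.T@v.E[:3,3], dc@R
def plane(v,uv,z):
    o,d=ray(v,uv); t=(z-o[2])/d[:,2]; return o+d*t[:,None]
def pts(v,uv):
    o,d=ray(v,uv); uv=np.array(uv,int).reshape(-1,2); return o+d*v.d[uv[:,1],uv[:,0]][:,None]
def proj(v,P):
    P=np.array(P,float).reshape(-1,3); c=P@v.E[:3,:3].T+v.E[:3,3]; c=c*[1,-1,-1]
    return cv2.projectPoints(c,np.zeros(3),np.zeros(3),v.K,v.k)[0].reshape(-1,2)
E
python3 - <<'E'
from h import *
s=env.sense(); print({k:np.round(v,3) for k,v in s.items()}, env.grasp_offset)
for c in ['top','side','wrist']:
    v=snap(c,c+'0'); print(c,np.round(v.E,3).tolist(),v.K[0,0],v.k)
E
```

```text
{'clock': np.float64(0.0), 'joint_pos': array([ 1.211,  0.435,  0.025,  1.574, -0.012,  1.134, -0.075]), 'dq': array([ 0.001,  0.   , -0.002, -0.001, -0.002,  0.001, -0.   ]), 'effort': array([-1.0000e-03, -6.7048e+01,  1.0250e+00, -3.1622e+01,  1.6000e-02,
        1.2000e-02,  0.0000e+00]), 'tool_pos': array([ 0.159, -0.604,  0.231]), 'tool_rot': array([ 0.792, -0.611, -0.001, -0.   ]), 'wrist_force': array([0.035, 0.775, 0.35 ]), 'ft_torque': array([ 0.029,  0.019, -0.025]), 'opening': np.float64(0.085)} 0.0187
top [[0.002, -1.0, -0.007, 0.027], [0.995, 0.002, 0.095, -0.524], [-0.095, -0.007, 0.995, -1.037], [0.0, 0.0, 0.0, 1.0]] 478.85393859059747 [-0.16864616  0.          0.          0.          0.        ]
side [[-0.913, -0.407, -0.023, 0.508], [0.209, -0.517, 0.83, -0.152], [-0.35, 0.753, 0.557, -0.873], [0.0, 0.0, 0.0, 1.0]] 506.81516895773785 [-0.12939451  0.          0.          0.          0.        ]
wrist [[0.255, -0.967, -0.001, -0.624], [0.93, 0.245, -0.275, 0.036], [0.266, 0.069, 0.962, -0.379], [0.0, 0.0, 0.0, 1.0]] 351.3531028308723 [-0.01020016  0.          0.          0.          0.        ]
```

View pics/top0.png

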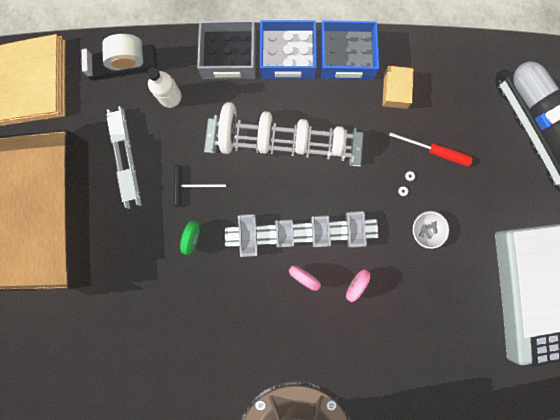

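View pics/side0.png

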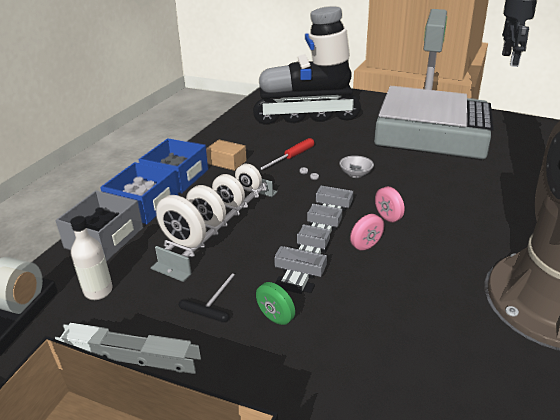

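View pics/wrist0.png

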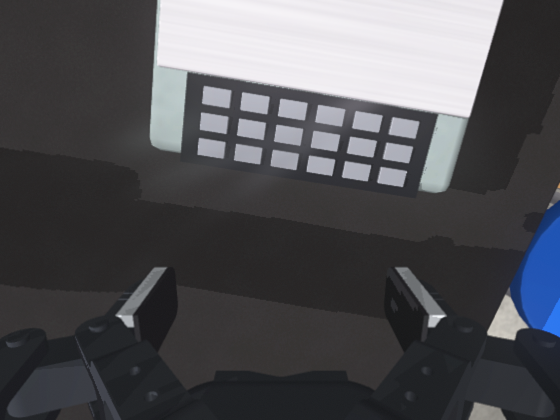

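Run:
```python
from h import *
v=load('top0'); a=cv2.resize(v.im[90:265,195:395],None,fx=4,fy=4,interpolation=cv2.INTER_CUBIC)[:, :800]
cv2.imwrite('pics/crop0.png',cv2.resize(a,None,fx=.85,fy=.85))
v=load('side0'); a=cv2.resize(v.im[150:300,140:360],None,fx=3.6,fy=3.6,interpolation=cv2.INTER_CUBIC)
cv2.imwrite('pics/crop1.png',a)
```

```text
(no output)
```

View pics/crop0.png

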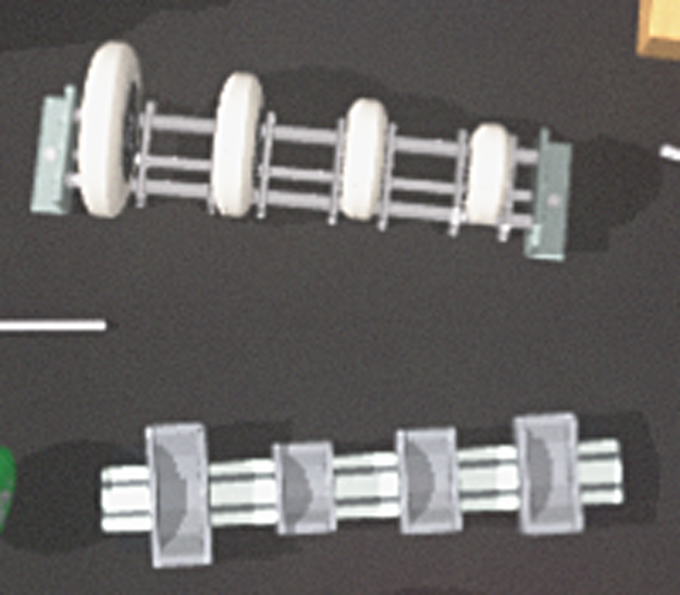

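View pics/crop1.png

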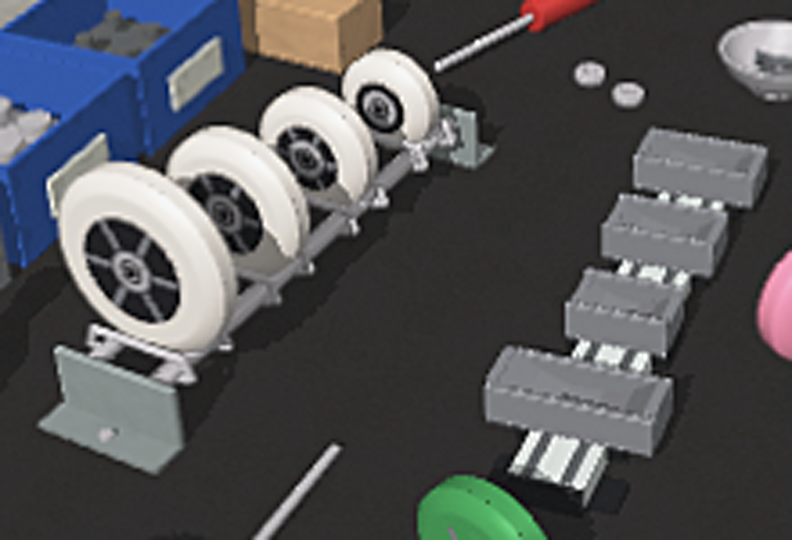

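```bash
cat > m.py <<'E'
from h import *
from scipy.optimize import least_squares
v=load('top0')
hsv=cv2.cvtColor(v.im,cv2.COLOR_BGR2HSV)
print('cam',ray(v,[[280,210]])[0])
B=v.im.astype(int)
# wheels
W={110:(214,95,240,160),90:(255,105,275,160),76:(293,110,313,160),64:(331,120,349,162)}
H={110:.086,90:.075,76:.067,64:.060}
S=[]
for n,(x0,y0,x1,y1) in W.items():
    ys,xs=np.mgrid[y0:y1,x0:x1]; uv=np.c_[xs.ravel(),ys.ravel()]
    P=pts(v,uv); c=B[uv[:,1],uv[:,0]]
    m=(c.min(1)>175)&(c.max(1)-c.min(1)<45)&(v.d[uv[:,1],uv[:,0]]>0)&(P[:,2]>H[n]+.2*n/1000)
    P=P[m];u=uv[m]
    print(n,m.sum(),'zmax %.4f exp %.4f'%(np.sort(P[:,2])[-5:].mean(),H[n]+n/2000),'mean',P.mean(0).round(4), 'px',u.mean(0).round(1))
    S.append((n,P))
# nests
N={110:(236,205,262,262),64:(272,212,298,252),76:(309,210,334,252),90:(344,206,372,252)}
for n,(x0,y0,x1,y1) in N.items():
    ys,xs=np.mgrid[y0:y1,x0:x1]; uv=np.c_[xs.ravel(),ys.ravel()]
    P=pts(v,uv); m=(P[:,2]>.038)&(P[:,2]<.047)
    p=P[m][:,:2].astype(np.float32)
    (cx,cy),(w,h),a=cv2.minAreaRect(p)
    print('nest',n,m.sum(),'z',np.median(P[m][:,2]).round(4),'c',round(cx,4),round(cy,4),'size',round(w,4),round(h,4),'ang',round(a,1))
import pickle; pickle.dump(S,open('S.pkl','wb'))
E
python3 m.py
```

```text
cam [0.42209002 0.02079009 1.08255984]
110 484 zmax 0.1438 exp 0.1410 mean [0.679  0.1487 0.1312] px [224.5 125.6]
90 392 zmax 0.1230 exp 0.1200 mean [0.6732 0.069  0.1118] px [263.8 130.6]
76 312 zmax 0.1085 exp 0.1050 mean [ 0.6671 -0.0099  0.0982] px [301.6 135. ]
64 257 zmax 0.0942 exp 0.0920 mean [ 0.6606 -0.0894  0.0853] px [338.7 139.6]
nest 110 351 z 0.042 c 0.4584 0.1071 size 0.0902 0.0384 ang 3.2
nest 64 147 z 0.0413 c 0.463 0.0263 size 0.0571 0.0379 ang 3.3
nest 76 209 z 0.0412 c 0.4676 -0.0534 size 0.0656 0.038 ang 3.4
nest 90 269 z 0.041 c 0.4721 -0.1306 size 0.0759 0.0368 ang 3.9
```

```bash
cat > f.py <<'E'
from h import *
import pickle
from scipy.optimize import least_squares
H={110:.086,90:.075,76:.067,64:.060}
S=pickle.load(open('S.pkl','rb'))
C={}
def prof(r_n,R,hw=.0055):  # half width vs radius
    return np.clip(.0055+(R-r_n)/.011*.0065,.0055,.012)
for n,P in S:
    R=n/2000
    for th in np.radians([-4.4]):
        ax=np.array([-np.sin(th),np.cos(th)]); tx=np.array([np.cos(th),np.sin(th)])
        s=P[:,:2]@tx; t=P[:,:2]@ax; 
        q=np.median(t)
        def f(p):
            r=np.hypot(s-p[0],P[:,2]-p[1]); d=np.abs(t-p[2])
            # distance to convex profile: tread or taper
            d1=r-R; nn=np.hypot(.0065,.011); d2=((d-.0055)*.011-(R-r)*.0065)/nn
            return np.maximum(d1,d2)
        o=least_squares(f,[s.mean(),H[n],q],loss='soft_l1',f_scale=.001)
        c=o.x[0]*tx+o.x[2]*ax
        print(n,np.degrees(th),'c',c.round(4),'z',o.x[1].round(4),'exp',H[n],'res',np.std(f(o.x)).round(4))
        C[n]=c
c=np.array([C[n] for n in (110,90,76,64)]); d=np.diff(c,axis=0); print(d.round(4),np.linalg.norm(d,axis=1).round(4)); e=c[0]-c[-1]; print('theta',np.degrees(np.arctan2(-e[0],e[1])))
E
python3 f.py
```

```text
110 -4.4 c [0.6861 0.1492] z 0.0863 exp 0.086 res 0.0014
90 -4.4 c [0.679  0.0687] z 0.0757 exp 0.075 res 0.0014
76 -4.4 c [ 0.6715 -0.0109] z 0.0677 exp 0.067 res 0.0013
64 -4.4 c [ 0.6638 -0.0906] z 0.0601 exp 0.06 res 0.0013
[[-0.0071 -0.0806]
 [-0.0075 -0.0796]
 [-0.0077 -0.0797]] [0.0809 0.0799 0.0801]
theta -5.31102834598046
```

Run:
```python
from h import *
A=[]
for n in ['top0','side0']:
    v=load(n); ys,xs=np.mgrid[0:420,0:560]; uv=np.c_[xs.ravel(),ys.ravel()]
    P=pts(v,uv)[v.d.ravel()>0]; A.append(P)
P=np.vstack(A)
# corridor
a=np.array([.159,-.605]);b=np.array([.66,-.09]);d=(b-a);L=np.linalg.norm(d);d/=L
r=P[:,:2]-a; s=r@d; t=r@np.array([-d[1],d[0]])
for k in np.arange(-.1,L+.05,.05):
    m=(s>=k)&(s<k+.05)&(abs(t)<.11)&(P[:,2]<.6); print(round(k,2),(a+d*k).round(2),P[m,2].max().round(3) if m.any() else None)
# supply rack prongs: points within row, between wheels
c=np.array([.6638,-.0906]); ax=np.array([.0926,.9957]); tx=np.array([.9957,-.0926])
for i,n in enumerate([64,76,90,110]):
    q=P[:,:2]-(c+ax*.0801*i); y=q@ax; x=q@tx
    for lo,hi in [(-.04,-.03),(-.03,-.022),(-.022,-.014),(.014,.022),(.022,.03),(.03,.04)]:
        m=(y>lo)&(y<hi)&(abs(x)<.06)&(P[:,2]<.2); print(n,lo,hi,np.sort(P[m,2])[-4:].round(3), end=' | ')
    print()
```

```text
-0.1 [ 0.09 -0.68] 0.082
-0.05 [ 0.12 -0.64] 0.403
0.0 [ 0.16 -0.6 ] 0.403
0.05 [ 0.19 -0.57] 0.31
0.1 [ 0.23 -0.53] 0.101
0.15 [ 0.26 -0.5 ] 0.101
0.2 [ 0.3  -0.46] 0.101
0.25 [ 0.33 -0.43] 0.101
0.3 [ 0.37 -0.39] 0.084
0.35 [ 0.4  -0.35] 0.034
0.4 [ 0.44 -0.32] 0.035
0.45 [ 0.47 -0.28] 0.035
0.5 [ 0.51 -0.25] 0.045
0.55 [ 0.54 -0.21] 0.046
0.6 [ 0.58 -0.17] 0.013
0.65 [ 0.61 -0.14] 0.078
0.7 [ 0.65 -0.1 ] 0.095
0.75 [ 0.68 -0.07] 0.111
64 -0.04 -0.03 [0.044 0.044 0.045 0.045] | 64 -0.03 -0.022 [0.036 0.037 0.037 0.037] | 64 -0.022 -0.014 [0.047 0.047 0.047 0.049] | 64 0.014 0.022 [0.079 0.08  0.082 0.083] | 64 0.022 0.03 [0.036 0.036 0.036 0.037] | 64 0.03 0.04 [0.038 0.038 0.039 0.039] | 
76 -0.04 -0.03 [0.037 0.037 0.038 0.038] | 76 -0.03 -0.022 [0.037 0.037 0.038 0.039] | 76 -0.022 -0.014 [0.046 0.046 0.047 0.048] | 76 0.014 0.022 [0.091 0.091 0.092 0.093] | 76 0.022 0.03 [0.038 0.038 0.038 0.04 ] | 76 0.03 0.04 [0.036 0.037 0.037 0.037] | 
90 -0.04 -0.03 [0.038 0.038 0.04  0.04 ] | 90 -0.03 -0.022 [0.036 0.036 0.037 0.038] | 90 -0.022 -0.014 [0.045 0.046 0.046 0.046] | 90 0.014 0.022 [0.103 0.104 0.105 0.11 ] | 90 0.022 0.03 [0.037 0.038 0.038 0.039] | 90 0.03 0.04 [0.038 0.038 0.039 0.04 ] | 
110 -0.04 -0.03 [0.038 0.038 0.039 0.04 ] | 110 -0.03 -0.022 [0.038 0.038 0.039 0.039] | 110 -0.022 -0.014 [0.046 0.046 0.047 0.047] | 110 0.014 0.022 [0.116 0.118 0.123 0.124] | 110 0.022 0.03 [0.036 0.036 0.037 0.038] | 110 0.03 0.04 [0.043 0.043 0.043 0.044] |
```

Emit:
jog_arm(
  deltas=[
    [[3,3,1,0,0,-2],[7,7,2,0,0,-4],[11,11,2,0,0,-6],[15,15,2,0,0,-8],[19,19,2,0,0,-10]],
  ],
  jaw=0,
  squeeze=50,
)

```text
clock: 0.78
tool_pos: [0.3496, -0.4126, 0.2507]
tool_rot: [0.735, -0.678, -0.0, -0.0]
wrist_force: [1.2, -0.8, 0.6]
opening: 0.0852
```

Emit:
jog_arm(
  deltas=[
    [[4.2,4.2,0,0,0,-2],[8.4,8.5,0,0,0,-4],[12.6,12.8,0,0,0,-6],[16.8,17.1,0,0,0,-8],[21,21.4,0,0,0,-10]],
  ],
  jaw=0.2,
)

```text
clock: 1.4
tool_pos: [0.5606, -0.1972, 0.2505]
tool_rot: [-0.673, 0.74, 0.0, 0.0]
wrist_force: [0.4, -0.1, 0.4]
opening: 0.0681
```

Emit:
jog_arm(
  deltas=[
    [[3.5,3.6,0,0,0,0],[7,7.2,0,0,0,0],[10.3,10.6,0,0,0,0],[10.4,10.7,0,0,0,0],[10.4,10.7,0,0,0,0]],
  ],
)

```text
clock: 2.02
tool_pos: [0.6642, -0.0907, 0.25]
tool_rot: [-0.673, 0.74, 0.001, -0.0]
wrist_force: [-0.8, -2.0, 0.4]
opening: 0.0684
```

Emit:
jog_arm(
  deltas=[
    [[0,0,-4,0,0,0],[0,0,-8,0,0,0],[0,0,-11,0,0,0],[0,0,-12.5,0,0,0],[0,0,-12.5,0,0,0]],
  ],
)

```text
clock: 2.65
tool_pos: [0.6634, -0.0918, 0.1246]
tool_rot: [-0.672, 0.74, 0.001, -0.001]
wrist_force: [-1.0, -0.5, 0.6]
opening: 0.0686
```

Run:
```python
from h import *
snap('wrist','w1'); snap('side','s1')
s=cv2.resize(load('s1').im[120:290,150:370],None,fx=2.5,fy=2.5); w=load('w1').im
cv2.imwrite('pics/s1c.png',s)
```

```text
(no output)
```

View pics/w1.png

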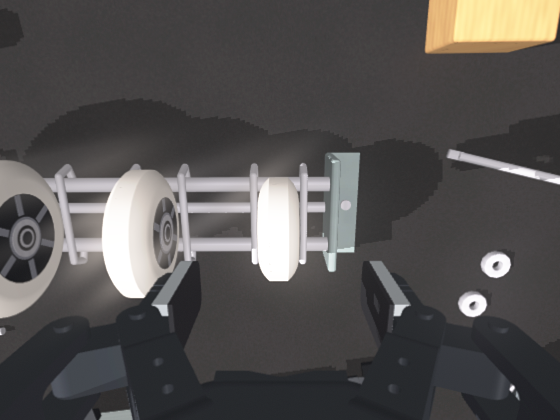

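View pics/s1c.png

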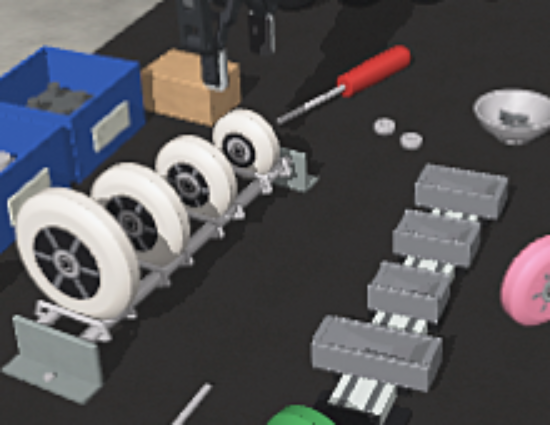

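Emit:
jog_arm(
  deltas=[
    [[0,0.1,-2.5,0,0,0],[0,0.1,-5,0,0,0],[0,0.1,-6.7,0,0,0],[0,0.1,-7.1,0,0,0],[0,0.1,-7.1,0,0,0]],
  ],
)

```text
clock: 3.38
tool_pos: [0.6653, -0.0903, 0.056]
tool_rot: [-0.672, 0.74, -0.0, 0.0]
wrist_force: [0.4, -0.0, 0.3]
opening: 0.0683
```

Emit:
jog_arm(
  deltas=[
    [[0,0,0,0,0,0],[0,0,0,0,0,0],[0,0,0,0,0,0],[0,0,0,0,0,0],[0,0,0,0,0,0]],
  ],
  jaw=1,
  squeeze=50,
)

```text
clock: 4.0
tool_pos: [0.6657, -0.0903, 0.0567]
tool_rot: [-0.672, 0.74, -0.001, 0.001]
wrist_force: [0.4, 0.5, 6.1]
opening: 0.0231
```

Emit:
jog_arm(
  deltas=[
    [[0,0,1,0,0,0],[0,0,3,0,0,0],[0,0,7,0,0,0],[0,0,11,0,0,0],[0,0,13,0,0,0]],
  ],
)

```text
clock: 4.62
tool_pos: [0.6668, -0.0903, 0.1909]
tool_rot: [-0.672, 0.74, -0.002, 0.002]
wrist_force: [0.1, 0.5, -1.5]
opening: 0.023
```

Run:
```python
from h import *
print(env.sense()['tool_pos'].round(4),env.sense()['opening'])
snap('wrist','w2'); snap('side','s2')
a=np.hstack([load('w2').im[150:],load('s2').im[60:330,140:380]]) if 0 else cv2.resize(load('s2').im[60:260,150:390],None,fx=2,fy=2)
b=cv2.resize(load('w2').im,(533,400)); cv2.imwrite('pics/c2.png',cv2.resize(np.hstack([a,b]),(800,316)))
```

```text
[ 0.6668 -0.0903  0.1909] 0.022975249939599596
```

View pics/c2.png

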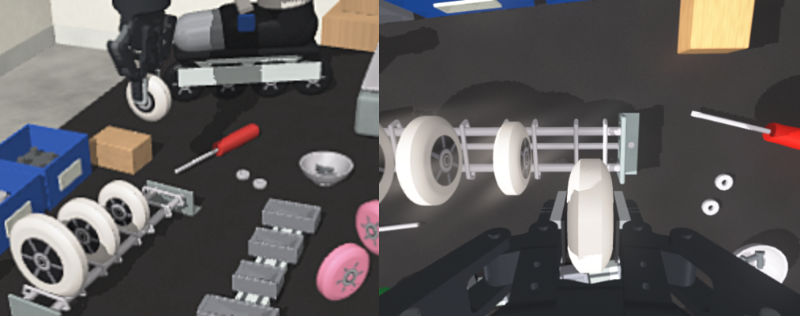

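Emit:
jog_arm(
  deltas=[
    [[-4.5,2.5,0,0,0,2],[-9,5.1,0,0,0,4],[-13.5,7.7,0,0,0,6],[-18,10.3,0,0,0,8.8],[-20.2,11.6,0,0,0,8.8]],
  ],
)

```text
clock: 5.35
tool_pos: [0.4624, 0.0268, 0.1905]
tool_rot: [0.728, -0.685, 0.002, -0.003]
wrist_force: [-0.2, 0.6, -0.5]
opening: 0.023
```

Emit:
jog_arm(
  deltas=[
    [[0,0,-2,0,0,0],[0,0,-5,0,0,0],[0,0,-8,0,0,0],[0,0,-9.2,0,0,0],[0,0,-9.2,0,0,0]],
  ],
)

```text
clock: 5.98
tool_pos: [0.4619, 0.0267, 0.0981]
tool_rot: [0.728, -0.685, 0.002, -0.002]
wrist_force: [0.2, 0.8, -0.5]
opening: 0.0228
```

Run:
```python
from h import *
print(env.sense()['tool_pos'].round(4),env.sense()['opening'])
snap('wrist','w3'); snap('side','s3')
a=cv2.resize(load('s3').im[130:330,220:420],None,fx=2,fy=2)
b=cv2.resize(load('w3').im,(533,400)); cv2.imwrite('pics/c3.png',cv2.resize(np.hstack([a,b]),(800,343)))
```

```text
[0.4619 0.0267 0.0981] 0.02282162607646424
```

View pics/c3.png

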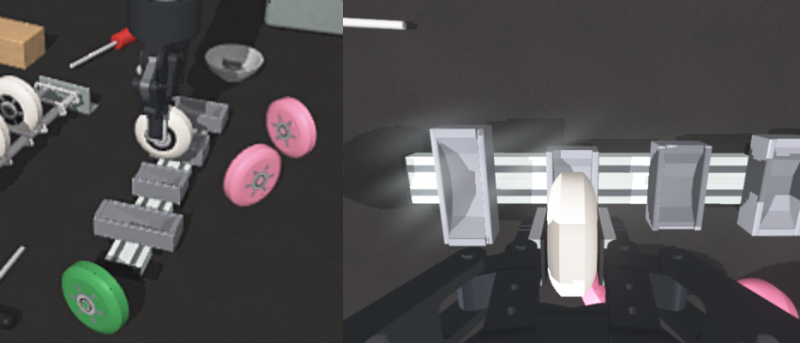

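Emit:
jog_arm(
  deltas=[
    [[0.3,0,-1.2,0,0,0],[0.3,0,-2.6,0,0,0],[0.3,0,-3.6,0,0,0],[0.3,0,-4.1,0,0,0],[0.3,0,-4.2,0,0,0]],
  ],
)

```text
clock: 6.7
tool_pos: [0.4654, 0.0269, 0.0571]
tool_rot: [0.728, -0.685, 0.002, -0.002]
wrist_force: [-4.5, -0.8, 14.0]
opening: 0.0228
```

Emit:
jog_arm(
  deltas=[
    [[-0.1,0,0,0,0,0],[-0.1,0,0,0,0,0]],
  ],
)

```text
clock: 6.95
tool_pos: [0.4648, 0.0269, 0.0572]
tool_rot: [0.728, -0.685, 0.002, -0.003]
wrist_force: [1.3, 0.2, -0.2]
opening: 0.0231
```

Emit:
jog_arm(
  deltas=[
    [[0,0,0,0,0,0],[0,0,0,0,0,0],[0,0,0,0,0,0],[0,0,0,0,0,0]],
  ],
  jaw=0.4,
)

```text
clock: 7.45
tool_pos: [0.4647, 0.027, 0.0572]
tool_rot: [0.728, -0.685, 0.002, -0.003]
wrist_force: [-0.4, 0.0, 0.1]
opening: 0.0514
```

Emit:
jog_arm(
  deltas=[
    [[0,0,2,0,0,0],[0,0,5,0,0,0],[0,0,9,0,0,0],[0,0,13,0,0,0],[0,0,15,0,0,0]],
  ],
)

```text
clock: 8.07
tool_pos: [0.4654, 0.0271, 0.2093]
tool_rot: [0.728, -0.685, 0.003, -0.004]
wrist_force: [0.3, 0.6, 0.7]
opening: 0.0513
```

Run:
```python
from h import *
print(env.sense()['tool_pos'].round(4),env.sense()['opening'])
snap('wrist','w4'); snap('side','s4')
a=cv2.resize(load('s4').im[130:330,220:420],None,fx=2,fy=2)
b=cv2.resize(load('w4').im,(533,400)); cv2.imwrite('pics/c4.png',cv2.resize(np.hstack([a,b]),(800,343)))
```

```text
[0.4654 0.0271 0.2093] 0.051269268213269124
```

View pics/c4.png

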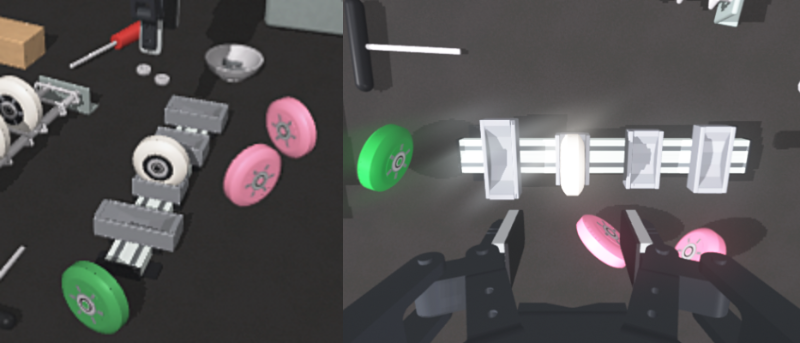

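Emit:
jog_arm(
  deltas=[
    [[4.5,-0.8,0,0,0,-2],[9.5,-1.7,0,0,0,-4],[14.5,-2.6,0,0,0,-6.5],[19,-3.5,0,0,0,-8.8],[20.6,-3.8,0,0,0,-8.8]],
  ],
  jaw=0.3,
)

```text
clock: 8.8
tool_pos: [0.6736, -0.0118, 0.2069]
tool_rot: [-0.673, 0.74, -0.004, 0.003]
wrist_force: [-1.1, 0.8, -0.1]
opening: 0.06
```

Emit:
jog_arm(
  deltas=[
    [[0,0,-2,0,0,0],[0,0,-4.5,0,0,0],[0,0,-6,0,0,0],[0,0,-7,0,0,0],[0,0,-7,0,0,0]],
  ],
)

```text
clock: 9.43
tool_pos: [0.6732, -0.0117, 0.1363]
tool_rot: [-0.673, 0.74, -0.003, 0.003]
wrist_force: [0.5, -0.4, 0.6]
opening: 0.0596
```

Run:
```python
from h import *
s=env.sense();print(s['tool_pos'].round(4),s['opening'],s['tool_rot'].round(4))
snap('wrist','w5')
```

```text
[ 0.6732 -0.0117  0.1363] 0.059596373628021185 [-0.6728  0.7398 -0.0033  0.0026]
```

View pics/w5.png

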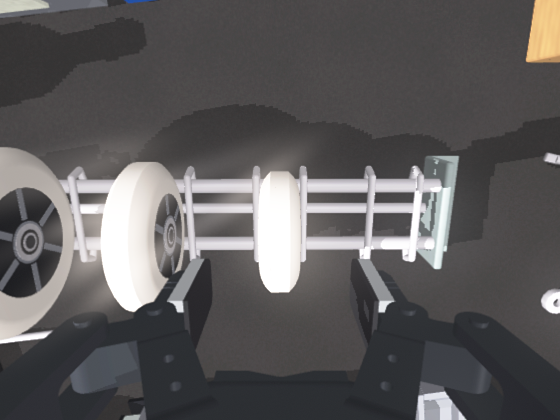

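Wheel_76 at (280,230) is centred between the fingers, second place of the rack (wheel_90 at (145,235)). Going down.

Emit:
jog_arm(
  deltas=[
    [[-0.1,0.1,-2.5,0,0,0],[-0.1,0.1,-5,0,0,0],[-0.1,0.1,-6.8,0,0,0],[-0.1,0.1,-7.3,0,0,0],[-0.1,0.1,-7.3,0,0,0]],
  ],
)

```text
clock: 10.1
tool_pos: [0.673, -0.0107, 0.0646]
tool_rot: [-0.673, 0.74, -0.004, 0.003]
wrist_force: [-0.6, 0.7, 0.4]
opening: 0.0595
```

Emit:
jog_arm(
  deltas=[
    [[0,0,0,0,0,0],[0,0,0,0,0,0],[0,0,0,0,0,0],[0,0,0,0,0,0],[0,0,0,0,0,0]],
  ],
  jaw=1,
)

```text
clock: 10.72
tool_pos: [0.6736, -0.0106, 0.0654]
tool_rot: [-0.673, 0.74, -0.004, 0.004]
wrist_force: [-0.7, -0.0, 6.3]
opening: 0.023
```

Emit:
jog_arm(
  deltas=[
    [[0,0,1,0,0,0],[0,0,3,0,0,0],[0,0,7,0,0,0],[0,0,11,0,0,0],[0,0,13,0,0,0]],
  ],
)

```text
clock: 11.35
tool_pos: [0.6747, -0.0105, 0.1997]
tool_rot: [-0.673, 0.74, -0.006, 0.006]
wrist_force: [-0.0, -0.4, -1.6]
opening: 0.0234
```

Emit:
jog_arm(
  deltas=[
    [[-4.5,-0.8,0,0,0.3,2],[-9.5,-1.8,0,0,0.5,4],[-14.5,-2.9,0,0,0.8,6.5],[-19,-4,0,0,1,8.7],[-20.5,-4.3,0,0,1,8.7]],
  ],
)

```text
clock: 11.98
tool_pos: [0.4675, -0.0544, 0.2009]
tool_rot: [0.727, -0.687, -0.0, 0.001]
wrist_force: [1.4, 0.3, -0.4]
opening: 0.0231
```

Emit:
jog_arm(
  deltas=[
    [[0,0,-2,0,0,0],[0,0,-5,0,0,0],[0,0,-8,0,0,0],[0,0,-9,0,0,0],[0,0,-9,0,0,0]],
  ],
)

```text
clock: 12.6
tool_pos: [0.4679, -0.0542, 0.1112]
tool_rot: [0.727, -0.687, -0.0, 0.001]
wrist_force: [-0.2, 0.5, -0.0]
opening: 0.0233
```

Run:
```python
from h import *
s=env.sense();print(s['tool_pos'].round(4),s['opening'],s['tool_rot'].round(4))
snap('wrist','w6')
```

```text
[ 0.4679 -0.0542  0.1112] 0.02328121777463059 [ 7.267e-01 -6.870e-01 -3.000e-04  6.000e-04]
```

View pics/w6.png

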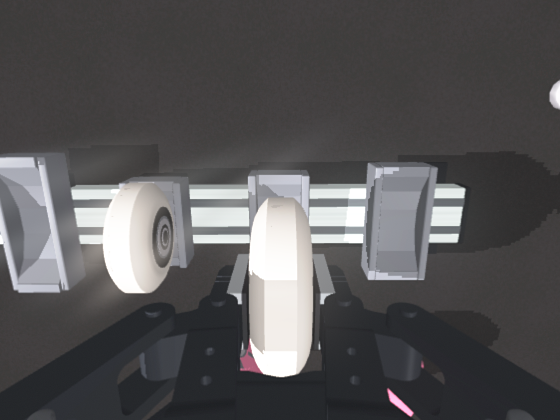

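Emit:
jog_arm(
  deltas=[
    [[0.1,0.1,-1.2,0,0,0],[0.1,0.1,-2.8,0,0,0],[0.1,0.1,-4,0,0,0],[0.1,0.1,-4.6,0,0,0],[0.1,0.1,-4.7,0,0,0]],
  ],
)

```text
clock: 13.28
tool_pos: [0.4699, -0.0531, 0.0648]
tool_rot: [0.727, -0.687, 0.0, -0.0]
wrist_force: [1.1, 1.0, 2.4]
opening: 0.0233
```

Emit:
jog_arm(
  deltas=[
    [[0,0,-0.1,0,0,0],[0,0,-0.1,0,0,0],[0,0,-0.1,0,0,0]],
  ],
)

```text
clock: 13.65
tool_pos: [0.4703, -0.0531, 0.0645]
tool_rot: [0.727, -0.687, 0.001, -0.0]
wrist_force: [-1.0, 1.3, 5.7]
opening: 0.0233
```

Seated height as expected (0.0644), with contact.

Emit:
jog_arm(
  deltas=[
    [[0,0,0,0,0,0],[0,0,0,0,0,0],[0,0,0,0,0,0],[0,0,0,0,0,0]],
  ],
  jaw=0.4,
)

```text
clock: 14.15
tool_pos: [0.4702, -0.0531, 0.0644]
tool_rot: [0.727, -0.687, 0.001, -0.0]
wrist_force: [-0.1, -0.0, 0.7]
opening: 0.0509
```

Emit:
jog_arm(
  deltas=[
    [[0,0,2,0,0,0],[0,0,5,0,0,0],[0,0,9,0,0,0],[0,0,13,0,0,0],[0,0,15,0,0,0]],
  ],
)

```text
clock: 14.78
tool_pos: [0.4709, -0.0531, 0.2166]
tool_rot: [0.727, -0.687, 0.002, -0.001]
wrist_force: [0.8, -0.3, -0.5]
opening: 0.0513
```

Run:
```python
from h import *
s=env.sense();print(s['tool_pos'].round(4),s['opening'],s['tool_rot'].round(4))
snap('wrist','w7'); snap('side','s7')
a=cv2.resize(load('s7').im[130:330,220:420],None,fx=2,fy=2)
b=cv2.resize(load('w7').im,(533,400)); cv2.imwrite('pics/c7.png',cv2.resize(np.hstack([a,b]),(800,343)))
```

```text
[ 0.4709 -0.0531  0.2166] 0.05134061374175338 [ 0.7267 -0.687   0.0018 -0.0011]
```

View pics/c7.png

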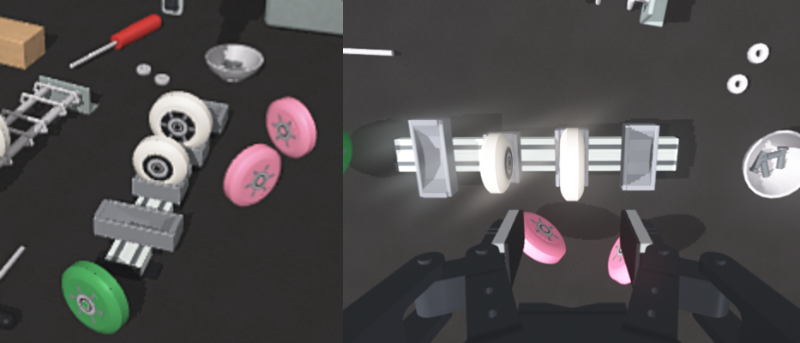

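Emit:
jog_arm(
  deltas=[
    [[4.5,2.6,0,0,0,-2],[9.3,5.4,0,0,0,-4],[14.1,8.2,0,0,0,-6.5],[18.5,11,0,0,0,-8.5],[20.8,12.2,0,0,0,-8.5]],
  ],
  jaw=0.3,
)

```text
clock: 15.5
tool_pos: [0.6806, 0.0714, 0.2143]
tool_rot: [-0.674, 0.738, -0.002, 0.001]
wrist_force: [-0.1, 0.3, -1.2]
opening: 0.0596
```

Emit:
jog_arm(
  deltas=[
    [[0,0,-2,0,0,0],[0,0,-4.5,0,0,0],[0,0,-6,0,0,0],[0,0,-6.5,0,0,0],[0,0,-6.5,0,0,0]],
  ],
)

```text
clock: 16.12
tool_pos: [0.6806, 0.0714, 0.1494]
tool_rot: [-0.674, 0.738, -0.002, 0.001]
wrist_force: [0.6, -0.1, -0.0]
opening: 0.0601
```

Run:
```python
from h import *
s=env.sense();print(s['tool_pos'].round(4),s['opening'],s['tool_rot'].round(4))
snap('wrist','w8')
```

```text
[0.6806 0.0714 0.1494] 0.06006100019358719 [-0.6743  0.7384 -0.0015  0.0009]
```

View pics/w8.png

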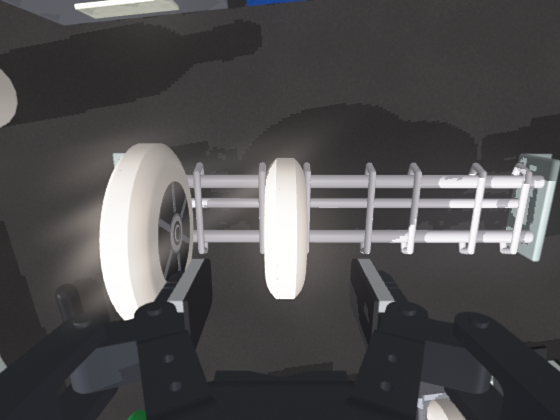

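Emit:
jog_arm(
  deltas=[
    [[-0.1,-0.25,-2.5,0,0,0],[-0.1,-0.25,-5,0,0,0],[-0.1,-0.25,-6.8,0,0,0],[-0.1,-0.25,-7.4,0,0,0],[-0.1,-0.25,-7.4,0,0,0]],
  ],
)

```text
clock: 16.8
tool_pos: [0.6802, 0.069, 0.0762]
tool_rot: [-0.674, 0.738, -0.002, 0.001]
wrist_force: [-0.0, 0.4, 0.5]
opening: 0.0598
```

Emit:
jog_arm(
  deltas=[
    [[0,0,0,0,0,0],[0,0,0,0,0,0],[0,0,0,0,0,0],[0,0,0,0,0,0],[0,0,0,0,0,0]],
  ],
  jaw=1,
)

```text
clock: 17.42
tool_pos: [0.6808, 0.0693, 0.0771]
tool_rot: [-0.674, 0.738, -0.002, 0.002]
wrist_force: [-0.6, 0.5, 5.0]
opening: 0.0237
```

Emit:
jog_arm(
  deltas=[
    [[0,0,1,0,0,0],[0,0,3,0,0,0],[0,0,7,0,0,0],[0,0,11,0,0,0],[0,0,13,0,0,0]],
  ],
)

```text
clock: 18.05
tool_pos: [0.6818, 0.0695, 0.2114]
tool_rot: [-0.674, 0.738, -0.003, 0.004]
wrist_force: [0.3, -0.2, -1.4]
opening: 0.0233
```

Emit:
jog_arm(
  deltas=[
    [[-3.5,-3.3,0,0,0.2,1.5],[-7.5,-7.2,0,0,0.3,3],[-11.5,-11,0,0,0.4,5],[-15.5,-14.9,0,0,0.5,7],[-19.2,-18.5,0,0,0.6,8.6]],
  ],
)

```text
clock: 18.68
tool_pos: [0.4884, -0.1169, 0.2127]
tool_rot: [0.728, -0.686, 0.0, -0.001]
wrist_force: [0.5, 0.7, -0.7]
opening: 0.0234
```

Emit:
jog_arm(
  deltas=[
    [[-1.6,-1.5,-1,0,0,0],[-1.6,-1.5,-4,0,0,0],[-1.6,-1.5,-7,0,0,0],[-1.6,-1.5,-8.5,0,0,0],[-1.6,-1.5,-8.5,0,0,0]],
  ],
)

```text
clock: 19.3
tool_pos: [0.4722, -0.1318, 0.1277]
tool_rot: [0.728, -0.686, -0.0, -0.0]
wrist_force: [-0.1, -0.5, -2.5]
opening: 0.0237
```

Run:
```python
from h import *
s=env.sense();print(s['tool_pos'].round(4),s['opening'],s['tool_rot'].round(4))
snap('wrist','w9')
```

```text
[ 0.4722 -0.1318  0.1277] 0.023664082616567474 [ 7.281e-01 -6.855e-01 -2.000e-04 -3.000e-04]
```

View pics/w9.png

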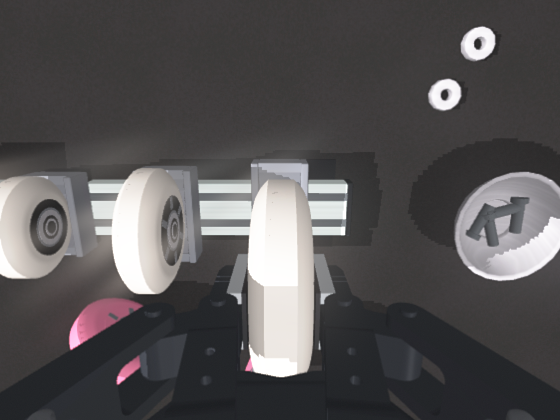

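Emit:
jog_arm(
  deltas=[
    [[0.15,0.1,-1.5,0,0,0],[0.15,0.1,-3.2,0,0,0],[0.15,0.1,-4.6,0,0,0],[0.15,0.1,-5.2,0,0,0],[0.15,0.1,-5.3,0,0,0]],
  ],
)

```text
clock: 19.98
tool_pos: [0.4747, -0.1307, 0.0753]
tool_rot: [0.728, -0.685, 0.0, -0.001]
wrist_force: [0.4, 0.7, 1.1]
opening: 0.0231
```

Emit:
jog_arm(
  deltas=[
    [[0,0,-0.1,0,0,0],[0,0,-0.1,0,0,0],[0,0,-0.1,0,0,0]],
  ],
)

```text
clock: 20.35
tool_pos: [0.4748, -0.1307, 0.0752]
tool_rot: [0.728, -0.685, 0.001, -0.001]
wrist_force: [-3.0, 0.7, 8.1]
opening: 0.0234
```

Emit:
jog_arm(
  deltas=[
    [[-0.05,0,0,0,0,0],[0,0,0,0,0,0],[0,0,0,0,0,0],[0,0,0,0,0,0]],
  ],
  jaw=0.4,
)

```text
clock: 20.85
tool_pos: [0.4748, -0.1308, 0.0752]
tool_rot: [0.728, -0.685, 0.001, -0.001]
wrist_force: [0.1, -0.7, -0.4]
opening: 0.0512
```

Emit:
jog_arm(
  deltas=[
    [[0,0,2,0,0,0],[0,0,5,0,0,0],[0,0,9,0,0,0],[0,0,13,0,0,0],[0,0,16,0,0,0]],
  ],
)

```text
clock: 21.48
tool_pos: [0.475, -0.1308, 0.2369]
tool_rot: [0.728, -0.685, 0.001, -0.001]
wrist_force: [0.0, 0.0, -0.7]
opening: 0.0514
```

Run:
```python
from h import *
s=env.sense();print(s['tool_pos'].round(4),s['opening'],s['tool_rot'].round(4))
snap('wrist','w10'); snap('side','s10')
a=cv2.resize(load('s10').im[130:330,220:420],None,fx=2,fy=2)
b=cv2.resize(load('w10').im,(533,400)); cv2.imwrite('pics/c10.png',cv2.resize(np.hstack([a,b]),(800,343)))
```

```text
[ 0.475  -0.1308  0.2369] 0.05142364402536841 [ 0.7281 -0.6855  0.0013 -0.0012]
```

View pics/c10.png

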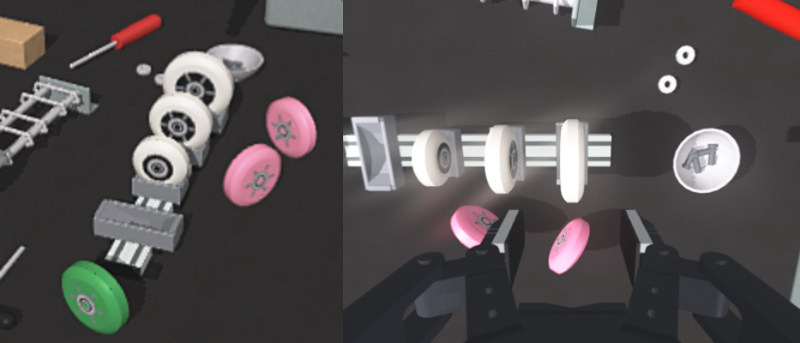

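Emit:
jog_arm(
  deltas=[
    [[2.8,3.8,0,0,0,-1.5],[6.3,8.4,0,0,0,-3],[9.8,13,0,0,0,-4.5],[13.3,17.6,0,0,0,-6],[16.5,22,0,0,0,-8]],
  ],
  jaw=0.3,
)

```text
clock: 22.2
tool_pos: [0.6423, 0.0905, 0.2373]
tool_rot: [-0.678, 0.735, -0.003, 0.002]
wrist_force: [0.6, 0.0, 0.6]
opening: 0.0597
```

Emit:
jog_arm(
  deltas=[
    [[3,4,0,0,0,-0.7],[4.5,5.9,-1,0,0,-0.7],[4.5,5.9,-4,0,0,-0.7],[4.5,5.9,-5.5,0,0,-0.7],[4.5,5.9,-5.5,0,0,-0.7]],
  ],
)

```text
clock: 22.82
tool_pos: [0.6864, 0.1487, 0.1806]
tool_rot: [-0.673, 0.739, -0.002, 0.0]
wrist_force: [0.4, -0.6, 0.9]
opening: 0.0599
```

Run:
```python
from h import *
s=env.sense();print(s['tool_pos'].round(4),s['opening'],s['tool_rot'].round(4))
snap('wrist','w11')
```

```text
[0.6864 0.1487 0.1806] 0.05987092249251655 [-0.6734  0.7393 -0.0025  0.    ]
```

View pics/w11.png

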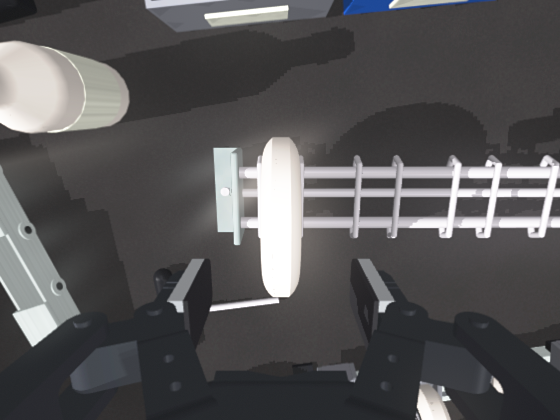

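Emit:
jog_arm(
  deltas=[
    [[0,0.05,-2.5,0,0,0],[0,0.05,-5.5,0,0,0],[0,0.05,-8,0,0,0],[0,0.05,-8.9,0,0,0],[0,0.05,-8.9,0,0,0]],
  ],
)

```text
clock: 23.5
tool_pos: [0.6874, 0.1493, 0.0938]
tool_rot: [-0.673, 0.739, -0.003, 0.001]
wrist_force: [0.1, 0.0, 0.7]
opening: 0.0599
```

Emit:
jog_arm(
  deltas=[
    [[0,0,0,0,0,0],[0,0,0,0,0,0],[0,0,0,0,0,0],[0,0,0,0,0,0],[0,0,0,0,0,0]],
  ],
  jaw=1,
)

```text
clock: 24.12
tool_pos: [0.6883, 0.1498, 0.0952]
tool_rot: [-0.673, 0.739, -0.004, 0.002]
wrist_force: [-0.6, -0.1, 6.6]
opening: 0.0233
```

Emit:
jog_arm(
  deltas=[
    [[0,0,1,0,0,0],[0,0,3,0,0,0],[0,0,7,0,0,0],[0,0,11,0,0,0],[0,0,13,0,0,0]],
  ],
)

```text
clock: 24.75
tool_pos: [0.6892, 0.1502, 0.2295]
tool_rot: [-0.673, 0.739, -0.004, 0.004]
wrist_force: [1.0, 0.5, -1.9]
opening: 0.0233
```

Emit:
jog_arm(
  deltas=[
    [[-4.5,-0.8,0,0,0.2,2],[-10,-1.8,0,0,0.3,4],[-15.5,-2.8,0,0,0.4,6],[-20.5,-3.8,0,0,0.6,8.6],[-22.8,-4.3,0,0,0.6,8.6]],
  ],
)

```text
clock: 25.38
tool_pos: [0.4587, 0.1066, 0.2308]
tool_rot: [0.727, -0.686, 0.001, -0.001]
wrist_force: [0.9, 0.2, -0.6]
opening: 0.0237
```

Emit:
jog_arm(
  deltas=[
    [[0,0,-2,0,0,0],[0,0,-5,0,0,0],[0,0,-7.5,0,0,0],[0,0,-8.5,0,0,0],[0,0,-8.5,0,0,0]],
  ],
)

```text
clock: 26.0
tool_pos: [0.4588, 0.1067, 0.1462]
tool_rot: [0.727, -0.686, 0.001, -0.001]
wrist_force: [-0.2, -0.6, -1.6]
opening: 0.023
```

Run:
```python
from h import *
s=env.sense();print(s['tool_pos'].round(4),s['opening'],s['tool_rot'].round(4))
snap('wrist','w12')
```

```text
[0.4588 0.1067 0.1462] 0.022983948236647334 [ 7.272e-01 -6.864e-01  1.100e-03 -7.000e-04]
```

View pics/w12.png

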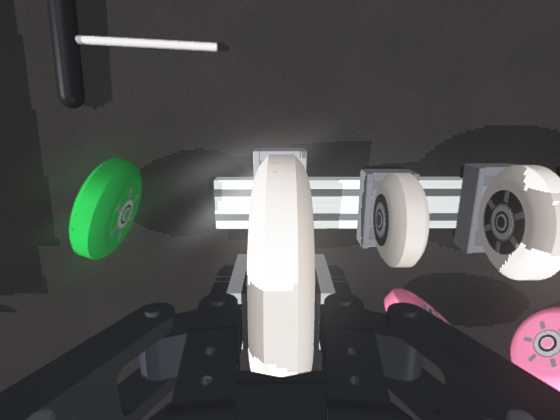

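Centred over nest_110 (280,150). Lowering to z ≈ 0.092.

Emit:
jog_arm(
  deltas=[
    [[0.15,0,-1.5,0,0,0],[0.15,0,-3.2,0,0,0],[0.15,0,-4.6,0,0,0],[0.15,0,-5.3,0,0,0],[0.15,0,-5.4,0,0,0]],
  ],
)

```text
clock: 26.68
tool_pos: [0.4607, 0.1069, 0.0925]
tool_rot: [0.727, -0.686, 0.001, -0.001]
wrist_force: [-0.6, 0.0, -1.6]
opening: 0.0238
```

Emit:
jog_arm(
  deltas=[
    [[0,0,-0.1,0,0,0],[0,0,-0.1,0,0,0],[0,0,-0.1,0,0,0]],
  ],
)

```text
clock: 27.05
tool_pos: [0.4608, 0.1069, 0.0923]
tool_rot: [0.727, -0.686, 0.002, -0.001]
wrist_force: [-2.7, -0.5, 7.8]
opening: 0.0234
```

Emit:
jog_arm(
  deltas=[
    [[-0.05,0,0,0,0,0],[0,0,0,0,0,0],[0,0,0,0,0,0],[0,0,0,0,0,0]],
  ],
  jaw=0.4,
)

```text
clock: 27.55
tool_pos: [0.4608, 0.1069, 0.0923]
tool_rot: [0.727, -0.686, 0.002, -0.001]
wrist_force: [1.0, -0.0, 0.8]
opening: 0.0515
```

Emit:
jog_arm(
  deltas=[
    [[0,0,2,0,0,0],[0,0,5,0,0,0],[0,0,9,0,0,0],[0,0,13,0,0,0],[0,0,17,0,0,0]],
  ],
)

```text
clock: 28.18
tool_pos: [0.4606, 0.1069, 0.2636]
tool_rot: [0.727, -0.686, 0.002, -0.001]
wrist_force: [1.3, 0.4, 0.3]
opening: 0.0513
```

Emit:
jog_arm(
  deltas=[
    [[4,0,0,0,0,0],[9,0,0,0,0,0],[14,0,0,0,0,0],[18,0,0,0,0,0],[20,0,0,0,0,0]],
  ],
)

```text
clock: 28.8
tool_pos: [0.6622, 0.1065, 0.2625]
tool_rot: [0.727, -0.687, 0.001, -0.001]
wrist_force: [-1.1, 0.1, 0.4]
opening: 0.0513
```

```bash
cat > chk.py <<'E'
from h import *
from scipy.optimize import least_squares
s=env.sense();print(s['clock'],s['tool_pos'].round(4),s['wrist_force'].round(1))
v=snap('top','t13'); w=snap('side','s13')
a=cv2.resize(v.im[190:270,220:390],(800,376)); b=cv2.resize(w.im[130:330,220:420],None,fx=2,fy=2)
cv2.imwrite('pics/c13a.png',a); cv2.imwrite('pics/c13b.png',b)
C={110:(.4584,.1071,.083),64:(.463,.0263,.060),76:(.4676,-.0534,.066),90:(.4721,-.1306,.073)}
th=np.radians(3.3); ax=np.array([-np.sin(th),np.cos(th)]); tx=np.array([np.cos(th),np.sin(th)])
ys,xs=np.mgrid[0:420,0:560]; uv=np.c_[xs.ravel(),ys.ravel()]
for nm,vv in (('top',v),('side',w)):
  P0=pts(vv,uv); c=vv.im.reshape(-1,3).astype(int)
  for n,(x,y,z) in C.items():
    R=n/2000; q=P0[:,:2]-[x,y]
    m=(vv.d.ravel()>0)&(c.min(1)>150)&(c.max(1)-c.min(1)<45)&(abs(q@ax)<.022)&(abs(q@tx)<R+.01)&(P0[:,2]>.05)
    P=P0[m]; ss=q[m]@tx; t=q[m]@ax
    def f(p):
        tt=t-np.tan(p[3])*(P[:,2]-p[1]); r=np.hypot(ss-p[0],P[:,2]-p[1]); d=abs(tt-p[2])
        return np.maximum.reduce([r-R,((d-.0055)*.011-(R-r)*.0065)/np.hypot(.0065,.011),d-.012])
    o=least_squares(f,[0,z,0,0],loss='soft_l1',f_scale=.001)
    print(nm,n,m.sum(),'off x %.1f y %.1f mm  z %.1f exp %.1f tilt %.1f res %.1f'%(o.x[0]*1e3,o.x[2]*1e3,o.x[1]*1e3,z*1e3,np.degrees(o.x[3]),np.std(f(o.x))*1e3))
E
python3 chk.py
```

```text
28.8 [0.6622 0.1065 0.2625] [-1.1  0.1  0.4]
top 110 0 off x 0.0 y 0.0 mm  z 83.0 exp 83.0 tilt 0.0 res nan
top 64 9 off x 17.5 y 7.9 mm  z 758.3 exp 60.0 tilt 0.2 res 0.6
top 76 0 off x 0.0 y 0.0 mm  z 66.0 exp 66.0 tilt 0.0 res nan
top 90 494 off x -0.1 y -1.2 mm  z 72.9 exp 73.0 tilt 1.1 res 1.1
side 110 1515 off x -0.6 y -0.1 mm  z 82.8 exp 83.0 tilt 0.4 res 1.3
side 64 141 off x -0.2 y -3.9 mm  z 59.5 exp 60.0 tilt 10.2 res 1.2
side 76 596 off x -0.1 y 0.7 mm  z 65.6 exp 66.0 tilt 0.7 res 1.4
side 90 686 off x -0.1 y -0.5 mm  z 72.8 exp 73.0 tilt 1.1 res 1.6
  ret = _var(a, axis=axis, dtype=dtype, out=out, ddof=ddof,
  arrmean = um.true_divide(arrmean, div, out=arrmean,
  ret = ret.dtype.type(ret / rcount)
```

View pics/c13a.png

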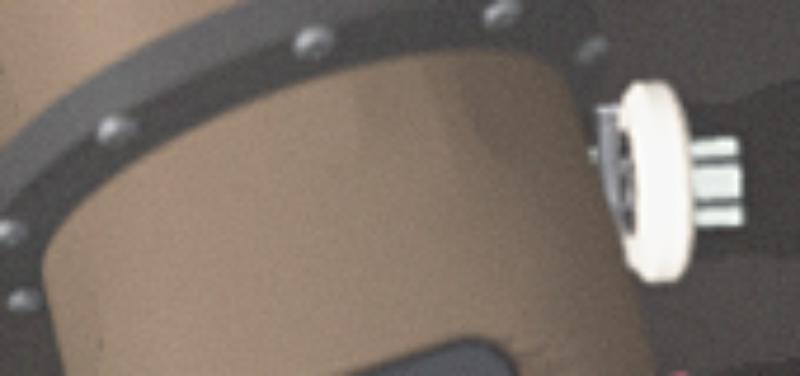

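View pics/c13b.png

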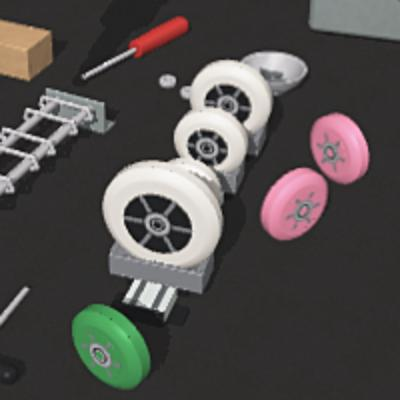

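Emit:
jog_arm(
  deltas=[
    [[0,-5,0,0,0,0],[0,-11,0,0,0,0],[0,-17,0,0,0,0],[0,-23,0,0,0,0],[0,-29,0,0,0,0]],
  ],
)

```text
clock: 29.52
tool_pos: [0.661, -0.1849, 0.2625]
tool_rot: [0.727, -0.687, 0.001, -0.001]
wrist_force: [0.9, -0.4, -0.0]
opening: 0.0511
```

Emit:
jog_arm(
  deltas=[
    [[0,-5,0,0,0,0],[-3,-10,0,0,0,0],[-6,-15,0,0,0,0],[-9,-20,0,0,0,0],[-12,-24,0,0,0,0]],
  ],
)

```text
clock: 30.15
tool_pos: [0.5389, -0.4265, 0.2626]
tool_rot: [0.727, -0.687, 0.001, -0.001]
wrist_force: [0.9, -0.6, 0.0]
opening: 0.0512
```

```bash
python3 chk.py
```

```text
30.15 [ 0.5389 -0.4265  0.2626] [ 0.9 -0.6  0. ]
top 110 578 off x -0.1 y -1.3 mm  z 83.5 exp 83.0 tilt 0.5 res 1.1
top 64 283 off x 0.2 y -0.9 mm  z 60.6 exp 60.0 tilt 1.9 res 1.3
top 76 404 off x 0.1 y 0.1 mm  z 66.4 exp 66.0 tilt -0.7 res 1.2
top 90 494 off x -0.0 y -1.2 mm  z 73.0 exp 73.0 tilt 1.0 res 1.1
side 110 1521 off x -0.6 y -0.1 mm  z 82.7 exp 83.0 tilt 0.1 res 1.3
side 64 140 off x -0.2 y -3.6 mm  z 59.5 exp 60.0 tilt 10.6 res 1.2
side 76 598 off x -0.2 y 0.7 mm  z 65.5 exp 66.0 tilt 0.4 res 1.5
side 90 685 off x 0.1 y -0.4 mm  z 72.8 exp 73.0 tilt 0.6 res 1.7
```

View pics/c13a.png

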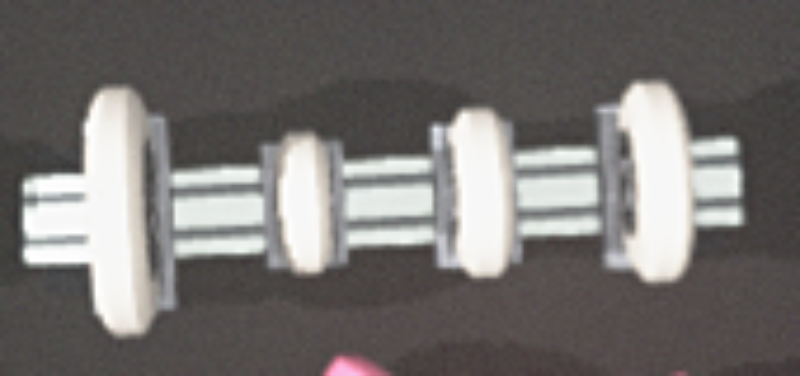

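```bash
python3 -c "
from bench import env
print(env.sign_off())"
```

```text
the job is handed in; nothing more can be done
None
```

All four wheels are now in the kit rack, each in the nest curved to its size. In the top picture the row reads 110, 64, 76, 90 from left to right. I moved them one at a time in about 30 s, and no wheel fell. I did not touch the green or pink look-alikes.

- **Top view:** with the arm clear, every wheel centre is within 0.6 mm of its seated height and within 1.3 mm of its nest's middle. Fitted tilt is 2° or less, which is about the fit's noise.
- **Side view:** it agrees for the 110, 76 and 90 mm wheels. For the 64 mm wheel it gave a 10° tilt and a 3.6 mm offset. That wheel is mostly hidden behind the 110 mm wheel there, and few pixels went into the fit. I trusted the top view and the earlier unobstructed pictures, which show it upright and seated.
- **Forces:** the wrist forces reported after each move peaked at 14 N, while seating the 64 mm wheel, against the 120 N limit.

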